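Line the steel canisters up by size on the plank

ROBOT

A 6-joint arm with a two-finger parallel gripper is mounted at the origin on the work surface. World frame = base frame: x ahead of the robot, y to its left, z up, the work surface at z = 0. Lengths are in m, angles in rad, forces in N, time in s.
With the tool pointing down it reaches from about 0.35 to 0.85 m from the base axis. Payload 8.1 kg.
Tool frame: the origin (TCP) lies midway between the tips of the shut fingers; the grasp point (between the pads) lies 19 mm behind it; z points along the fingers, y is the line along which they close (so a half turn about z gives the same grasp; the last joint's range is limited). The gripper opens to 85 mm and grips with 20 to 120 N. Pads are 22 mm wide; open, the fingers measure 114 mm over their backs; the gripper's body (76 mm by 85 mm) begins 54 mm behind the grasp point. The pads swing forward as they close: fully open they stand 13 mm farther back than shut.
Start: joints at [1.112, 0.13, 1.488, -0, 1.523, -0.085], TCP at [0.219, 0.559, 0.205] pointing down, gripper open.
Joint ranges: [-2.96, 2.96], [-0.89, 2.26], [0.02, 2.5], [-1.34, 4.48], [0, 2.73], [-2.66, 2.66]. Speed limits (rad/s): [2.39, 2.39, 2.79, 3.14, 3.14, 3.14].

INTERFACE

Orientations are given as [roll, pitch, yaw] about the fixed x, y, z axes, in that order (R = Rz(yaw) Ry(pitch) Rx(roll)).
In Python, from bench import sensors, snapshot, arm gives the robot as it stands. The module is installed in compiled form; this text tells all that it offers.
- The arm moves only by the tool play_rows, never from a script. Its arguments are lists of equal length, an entry for each row: "offset": the shift along the world's x, y, z in mm, a list of three; "rot": the turn, a rotation vector about the world's x, y, z in rad, a list of three. In form: {"offset": [[dx, dy, dz], ...], "rot": [[wx, wy, wz], ...]}. A call has 1 to 12 rows; each row shifts and turns the commanded pose from where the row before left it; what a row does not reach is not made up. A row lasts 1/12 s, in which the tool goes at most 41.7 mm and 7.16 degrees, less where a joint would pass 70% of its speed; a pose out of reach is approached as far as the arm can. A call is refused whole if a number of a shift passes 41.7 or a number of a turn 0.125, either way. A call with a gripper value outside its range is refused whole. "grip" is the finger opening in mm, from 0 to 85.4, set as the call begins (left out, the last holds). The fingers move at their own pace and stop on an object; the grip force is fixed at half the most. Time passes only in rows, so rows that do not move let the fingers close. It gives the time, the measured TCP pose, the force, the opening and the grip force at its end, in the units of the state.
- sensors.observe(): the state, without advancing time (a new reading comes with each control period).
- snapshot(name): name is "side" or "top"; returns a dict with "image" (400x640x3 uint8, blue, green, red), "z_map" (400x640 float32, m along the optical axis (not along the pixel's ray), 0 where there is no reading), "fov_y" (degrees; the focal length in pixels is half the picture's height over the tangent of half this angle, whatever the lens; pixels are square), "cx", "cy" (the principal point, pixels), "xyz" and "rotation" of the camera in the world. Camera axes: x right, y down, z forward; pixel columns grow to the right and rows downward; lengths in m; the calibration is good to about 2 mm. A picture is of the moment at which its call begins.
- arm.hand_in(): hands the job in; it is judged then, once.
The state is a dict: "clock": time; "joints": joint angles; "qd": joint speeds; "joint_torque": joint torques, N m; "tool_pos": TCP position; "tcp_rot": TCP orientation; "force": force on the tool from outside, world axes, zero at the start; "moment": the same for the moment, N m; "grip_width": finger opening in m; "grip_force": force on a finger pad.
Only numpy, scipy, OpenCV 4.12 (cv2) and the standard library are available. Lean on these libraries where they do the work, as an engineer would, in place of code of your own. Each camera call takes 0.05 s, during which the arm holds its last target. There are 200 camera calls.

TASK

Stand the four steel canisters on the four cork mats of the plank in order of size, one in the middle of each mat: the tallest next to the tiffin carrier, stepping down to the shortest at the far end by the tea pan. Keep the canisters upright, set them down gently without banging them, and leave the tiffin carrier standing where it is.

Things in the scene. Friction and masses are not known exactly. Their poses are not given: they have to be found in the camera images.
- canister_a: The tallest of four closed steel canisters: upright cylinder 67 mm across, 124 mm high to the flat top of its tight lid (lid and body lift as one). On the lid's middle a round knob 22 mm across, top 24 mm above the lid (148 mm over all), its lowest 6 mm a thinner neck. Lift it by the knob or round the body. Starts upright on the slab (z = 0). Origin: centre of underside, z up.
- canister_b: The second tallest of four closed steel canisters: upright cylinder 60 mm across, 101 mm high to the flat top of its tight lid (lid and body lift as one). On the lid's middle a round knob 22 mm across, top 24 mm above the lid (125 mm over all), its lowest 6 mm a thinner neck. Lift it by the knob or round the body. Starts upright on the slab (z = 0). Origin: centre of underside, z up.
- canister_c: The third tallest of four closed steel canisters: upright cylinder 53 mm across, 78 mm high to the flat top of its tight lid (lid and body lift as one). On the lid's middle a round knob 22 mm across, top 24 mm above the lid (102 mm over all), its lowest 6 mm a thinner neck. Lift it by the knob or round the body. Starts upright on the slab (z = 0). Origin: centre of underside, z up.
- canister_d: The shortest of four closed steel canisters: upright cylinder 46 mm across, 55 mm high to the flat top of its tight lid (lid and body lift as one). On the lid's middle a round knob 22 mm across, top 24 mm above the lid (79 mm over all), its lowest 6 mm a thinner neck. Lift it by the knob or round the body. Starts upright on the slab (z = 0). Origin: centre of underside, z up.
- mat_1: First from the robot's left (+y) in a row of four equal round cork mats, 84 mm across, 5 mm thick, about 110 mm apart, fixed on a low wooden plank (470 x 110 mm, top 40 mm above the slab) beyond the canisters. Origin: centre of the mat's underside, on the plank; its top is 5 mm higher. x points away across the plank, y to the left along the row, z up.
- mat_2: Second from the robot's left (+y) in a row of four equal round cork mats, 84 mm across, 5 mm thick, about 110 mm apart, fixed on a low wooden plank (470 x 110 mm, top 40 mm above the slab) beyond the canisters. Origin: centre of the mat's underside, on the plank; its top is 5 mm higher. x points away across the plank, y to the left along the row, z up.
- mat_3: Third from the robot's left (+y) in a row of four equal round cork mats, 84 mm across, 5 mm thick, about 110 mm apart, fixed on a low wooden plank (470 x 110 mm, top 40 mm above the slab) beyond the canisters. Origin: centre of the mat's underside, on the plank; its top is 5 mm higher. x points away across the plank, y to the left along the row, z up.
- mat_4: Fourth from the robot's left (+y) in a row of four equal round cork mats, 84 mm across, 5 mm thick, about 110 mm apart, fixed on a low wooden plank (470 x 110 mm, top 40 mm above the slab) beyond the canisters. Origin: centre of the mat's underside, on the plank; its top is 5 mm higher. x points away across the plank, y to the left along the row, z up.
- tiffin: Three-tier steel tiffin carrier, 130 mm wide, 222 mm high with its bail handle, loose on the slab past one end of the plank (either end), its centre about 155 mm from the end mat's; a tea pan 155 mm across, 80 mm high stands likewise past the other end. Other ware near the job is under 90 mm high; taller things stand at the slab's sides. Origin: centre of underside, z up.
There are look-alikes about, which are no part of the job. What is shaped like the canister_d but red is not meant.

How it is judged:
At the end, for the whole second after the job is handed in: Tallest canister on the mat next to the tiffin carrier, then the second, third and shortest on the following mats; each within 13 mm of its mat's centre, its base 1 to 9 mm above the mat's underside, upright within 0.1 rad and at rest (((y of tiffin in the frame of mat_1 above 0 m and horizontal distance between canister_a and mat_1 below 0.013 m and z of canister_a in the frame of mat_1 between 0.001 and 0.009 m and horizontal distance between canister_b and mat_2 below 0.013 m and z of canister_b in the frame of mat_2 between 0.001 and 0.009 m and horizontal distance between canister_c and mat_3 below 0.013 m and z of canister_c in the frame of mat_3 between 0.001 and 0.009 m and horizontal distance between canister_d and mat_4 below 0.013 m and z of canister_d in the frame of mat_4 between 0.001 and 0.009 m) or (y of tiffin in the frame of mat_1 below 0 m and horizontal distance between canister_a and mat_4 below 0.013 m and z of canister_a in the frame of mat_4 between 0.001 and 0.009 m and horizontal distance between canister_b and mat_3 below 0.013 m and z of canister_b in the frame of mat_3 between 0.001 and 0.009 m and horizontal distance between canister_c and mat_2 below 0.013 m and z of canister_c in the frame of mat_2 between 0.001 and 0.009 m and horizontal distance between canister_d and mat_1 below 0.013 m and z of canister_d in the frame of mat_1 between 0.001 and 0.009 m)) and angle between each of canister_a, canister_b, canister_c, canister_d's own z axis and vertical below 0.1 rad and linear speed of each of canister_a, canister_b, canister_c, canister_d below 0.03 m/s); the robot touches nothing.
It fails at once if a canister is tipped more than 0.6 rad from upright (angle between any of canister_a, canister_b, canister_c, canister_d's own z axis and vertical above 0.6 rad).
It fails at once if a canister is banged down on a mat (more than 80 N) (contact force between any of mat_1, mat_2, mat_3, mat_4 and anything else above 80 N).
It fails at once if the tiffin carrier is pushed more than 20 mm away or tipped (distance of tiffin from where it was at the start of the episode above 0.02 m or angle between tiffin's own z axis and vertical above 0.3 rad).
It also fails if it takes over 96 s, if anything falls off the work surface, if the arm or the gripper's body presses on something with over 40 N, if the wrist force passes 120 N, or if a joint passes its speed limit or range.

## Working session

There is one attempt and no reset: what is moved stays moved. The work goes in short steps, Python scripts to look and compute and a tool call to move; the robot and the scene stay as the last step left them, time stands still between calls to the robot, and variables do not carry over. Pictures are saved under pics/ and viewed, at most 14 in all, crops included, and the job is handed in when it is done.

Besides the shell and the picture viewer there is one more tool, called after "Request:" by a JSON object that holds its "api" and its "payload". play_rows: Moves the arm, as the interface text tells. Its arguments: {"type":"object","properties":{"offset":{"type":"array","items":{"type":"array","items":{"type":"number"}}},"rot":{"type":"array","items":{"type":"array","items":{"type":"number"}}},"grip":{"type":"number"}},"required":["offset","rot"]}

```bash
mkdir -p pics
cat > h.py <<'E'
import numpy as np, cv2
from bench import sensors, snapshot, arm
def cloud(s):
    h,w=s["z_map"].shape; f=h/2/np.tan(np.radians(s["fov_y"])/2)
    u,v=np.meshgrid(np.arange(w),np.arange(h)); z=s["z_map"]
    P=np.stack([(u-s["cx"])/f*z,(v-s["cy"])/f*z,z],-1)@np.array(s["rotation"]).T+np.array(s["xyz"])
    P[z==0]=np.nan
    return P
E
python3 - <<'E'
from h import *
for n in("top","side"):
    s=snapshot(n); cv2.imwrite(f"pics/{n}0.png",s["image"]); np.savez(f"{n}0.npz",**s)
    print(n,s["xyz"],s["rotation"],s["fov_y"],s["cx"],s["cy"],(s["z_map"]>0).mean())
print(sensors.observe())
E
```

```text
top [0.46301674 0.03302521 1.173569  ] [-3.07908629 -0.00572002 -1.57799354] 54.16931088964225 320.05584263128117 196.52126209359758 0.99603515625
side [ 0.08078531 -0.89249164  0.66317215] [-2.10104651 -0.01307388 -0.43733472] 53.739595634435396 320.15036525410505 203.2936876707763 0.99594921875
{'clock': 0.1, 'joints': array([ 1.11157305e+00,  1.31117273e-01,  1.48918384e+00,  1.20410341e-06,
        1.52299682e+00, -8.54148253e-02]), 'qd': array([ 0.00109186, -0.00048495, -0.00229867, -0.00152104, -0.00215186,
        0.00041407]), 'joint_torque': array([ 1.21448058e-03, -5.70952678e+01, -5.01942086e+01, -2.30229871e-04,
        8.11863109e-03,  3.12158500e-05]), 'tool_pos': array([0.21884244, 0.55808026, 0.20412308]), 'tcp_rot': array([-3.13989369e+00, -1.46677244e-04,  2.76778402e+00]), 'force': array([-1.12489226, -0.81590554,  0.01719773]), 'moment': array([-0.03214864,  0.05859661,  0.02554329]), 'grip_force': 0.0, 'grip_width': 0.08538044382641624}
```

View pics/top0.png

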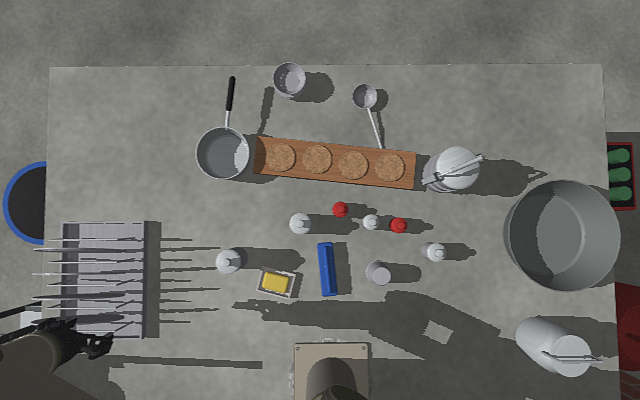

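View pics/side0.png

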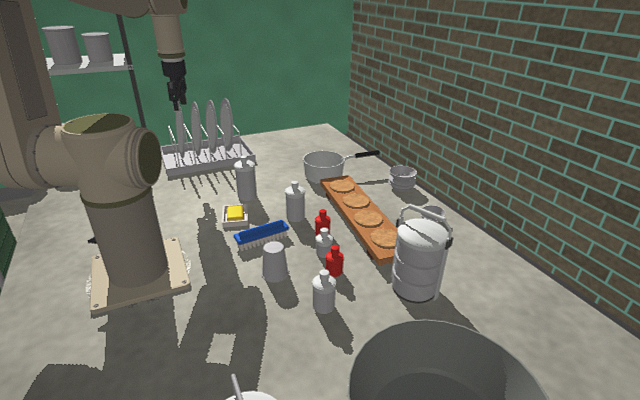

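The top view shows the tea pan at the left (222,152), the mats from (280,157) to (390,167), and the tiffin at the right (455,170), so the tiffin is at -y and canister_a goes on mat_4. The knobbed canisters are near (228,260), (300,223), (371,221) and (434,252). The reds, and the knobless tumbler at (378,272), are decoys.

```bash
sed -i 's/^from bench/from scipy.spatial.transform import Rotation as Ro\nfrom bench/; s/np.array(s\["rotation"\]).T/Ro.from_euler("xyz",s["rotation"]).as_matrix().T/' h.py
cat >> h.py <<'E'
def circ(p):  # least-squares circle
    A=np.c_[2*p,np.ones(len(p))]; c=np.linalg.lstsq(A,(p**2).sum(1),rcond=None)[0]
    return c[:2],np.sqrt(c[2]+c[:2]@c[:2])
def lids(P,boxes):
    for u,v in boxes:
        q=P[v-28:v+28,u-28:u+28].reshape(-1,3); q=q[np.isfinite(q[:,2])]
        q=q[(q[:,2]>.04)]
        k=q[q[:,2]>q[:,2].max()-.006]; zt=q[:,2].max()
        l=q[abs(q[:,2]-(zt-.024))<.005]
        l=l[np.hypot(*(l[:,:2]-k[:,:2].mean(0)).T)<.045]
        mec=cv2.minEnclosingCircle(l[:,:2].astype(np.float32)) if len(l) else None
        print((u,v),"top z %.4f"%zt,"knob",k[:,:2].mean(0).round(4),len(k),"lid",mec,len(l), l[:,2].mean() if len(l) else 0)
E
python3 - <<'E'
from h import *
s=dict(np.load("top0.npz")); P=cloud(s)
print("slab z",np.nanmedian(P[330:350,180:220,2]), np.nanmedian(P[100:110,500:540,2]))
lids(P,[(228,260),(300,223),(371,221),(434,252),(340,209),(398,225),(378,272)])
hsv=cv2.cvtColor(s["image"],cv2.COLOR_BGR2HSV)
roi=np.zeros(P.shape[:2],bool); roi[120:200,240:430]=1
wood=roi&(hsv[...,1]>80)&(abs(P[...,2]-.042)<.02)
cnt=wood.astype(np.uint8)
w=P[wood]; print("plank rect",cv2.minAreaRect(w[:,:2].astype(np.float32)),np.percentile(w[:,2],[5,25,50,75,95]))
for u,v in[(280,157),(316,159),(353,165),(390,167)]:
    print(P[v,u],hsv[v,u],)
print(hsv[150,262],hsv[175,335],hsv[182,400])
t=P[130:210,410:500].reshape(-1,3); t=t[t[:,2]>.1]; print("tiffin",cv2.minEnclosingCircle(t[:,:2].astype(np.float32)),t[:,2].max())
cv2.imwrite("pics/crop.png",cv2.resize(s["image"][120:300,200:480],None,fx=2.8,fy=2.8,interpolation=cv2.INTER_CUBIC))
E
```

```text
slab z 0.0005625959250529222 0.00011141276039383641
(228, 260) top z 0.1521 knob [0.3576 0.272 ] 49 lid ((0.357160747051239, 0.2718782126903534), 0.031907327473163605) 260 0.1250958903467259
(300, 223) top z 0.1310 knob [0.4585 0.0815] 21 lid ((0.4571259021759033, 0.08029216527938843), 0.02820785902440548) 84 0.10344488422365058
(371, 221) top z 0.0838 knob [ 0.4664 -0.11  ] 46 lid ((0.4599308669567108, -0.12066352367401123), 0.02041536569595337) 42 0.056396438950004533
(434, 252) top z 0.1061 knob [ 0.3738 -0.2987] 40 lid ((0.3729581832885742, -0.2979828417301178), 0.024947350844740868) 92 0.07922678117100855
(340, 209) top z 0.0830 knob [ 0.4972 -0.0324] 37 lid ((0.4968736469745636, -0.03169647976756096), 0.021523378789424896) 75 0.0558065252248674
(398, 225) top z 0.0843 knob [ 0.4549 -0.1624] 61 lid ((0.45594459772109985, -0.16266503930091858), 0.04450657591223717) 43 0.056678903783968636
(378, 272) top z 0.0880 knob [ 0.3107 -0.1428] 189 lid ((0.3212454319000244, -0.1354857236146927), 0.024252161383628845) 13 0.06403527535414238
plank rect ((0.6343687176704407, -0.01723720133304596), (0.4690352976322174, 0.11050724983215332), 83.63500213623047) [0.03704303 0.03978565 0.04221478 0.04487408 0.04773923]
[0.64973244 0.1418212  0.0439158 ] [ 15 108 160]
[0.64298444 0.03707042 0.04530264] [ 15 107 162]
[ 0.62435935 -0.07011791  0.04788341] [ 14 105 158]
[ 0.6186518  -0.17853435  0.04193065] [ 14 108 153]
[ 12 129  75] [ 13 129 140] [ 12 126 144]
tiffin ((0.6012883186340332, -0.333732008934021), 0.06628691405057907) 0.22548963999889893
```

View pics/crop.png

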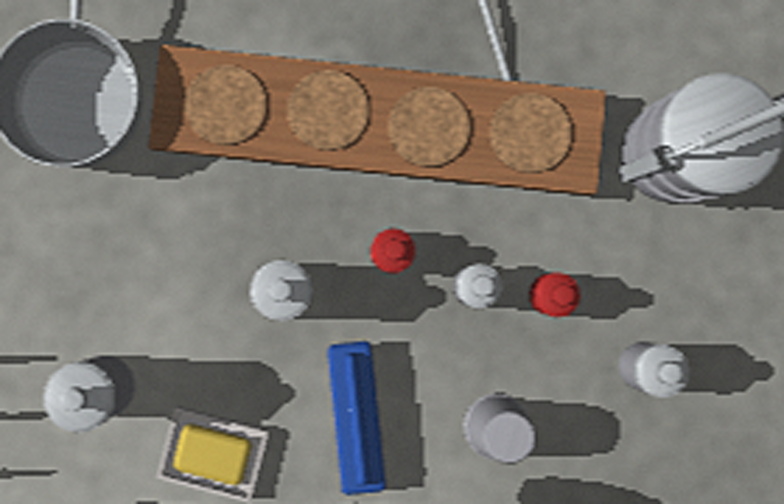

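The crop shows four mats, slightly jittered along the row, and d (480,285 in the crop) beside a red canister (555,293). I'll grip by the knobs with the fingers along x. Next I'll refine the centres.

```bash
cat >> h.py <<'E'
def ray(s,uv,z):
    f=200/np.tan(np.radians(s["fov_y"])/2); uv=np.asarray(uv,float).reshape(-1,2)
    d=np.c_[(uv[:,0]-s["cx"])/f,(uv[:,1]-s["cy"])/f,np.ones(len(uv))]@Ro.from_euler("xyz",s["rotation"]).as_matrix().T
    c=np.array(s["xyz"]); return (c+d*((z-c[2])/d[:,2])[:,None])[:,:2]
def near(P,hsv,x,y,R,lo,hi):
    m=(np.hypot(P[...,0]-x,P[...,1]-y)<R)&(P[...,2]>lo)&(P[...,2]<hi)&(hsv[...,1]<60)
    return P[m]
E
python3 - <<'E'
from h import *
S={n:dict(np.load(n+"0.npz")) for n in("top","side")}
s=S["top"];P=cloud(s);hsv=cv2.cvtColor(s["image"],cv2.COLOR_BGR2HSV)
for n,s in S.items():
    P=cloud(s);hsv=cv2.cvtColor(s["image"],cv2.COLOR_BGR2HSV)
    print(n)
    sat=cv2.GaussianBlur(hsv[...,1],(5,5),0)
    reg=(P[...,2]>.03)&(P[...,2]<.06)&(P[...,0]>.55)&(P[...,0]<.72)&(P[...,1]>-.26)&(P[...,1]<.23)
    m=(reg&(sat<118)&(sat>95)).astype(np.uint8)
    m=cv2.morphologyEx(m,cv2.MORPH_OPEN,np.ones((5,5)))
    for c in cv2.findContours(m,0,1)[0]:
        if cv2.contourArea(c)>150:
            xy=ray(s,c,.045).astype(np.float32); print(" mat",*cv2.minEnclosingCircle(xy),*circ(cv2.convexHull(xy)[:,0]))
    for k,h,r,x,y in[("a",.124,.0335,.357,.272),("b",.101,.03,.458,.081),("c",.078,.0265,.373,-.298),("d",.055,.023,.465,-.11)]:
        kn=near(P,hsv,x,y,.02,h+.017,h+.035); bd=near(P,hsv,x,y,r+.012,.02,h-.008); ld=near(P,hsv,x,y,r+.005,h-.004,h+.006)
        o=[k,"knob",kn.mean(0).round(4),len(kn),"lid",np.round(cv2.minEnclosingCircle(ld[:,:2].astype(np.float32))[0],4)]
        if len(bd)>30: c,R=circ(bd[:,:2]); o+=["body",c.round(4),round(R,4)]
        print(*o)
E
```

```text
top
 mat (0.6182488203048706, -0.17654138803482056) 0.044039517641067505 [ 0.61799054 -0.17637545] 0.042639064096117625
 mat (0.6248732805252075, -0.07063131779432297) 0.043517451733350754 [ 0.62495606 -0.07075278] 0.04216219653484618
 mat (0.643206775188446, 0.034214530140161514) 0.04341408982872963 [0.64351458 0.03421907] 0.04214427580697658
 mat (0.6488431692123413, 0.14177481830120087) 0.04546501114964485 [0.64911423 0.14097874] 0.04291207164583048
a knob [0.3573 0.2719 0.1477] 58 lid [0.3571 0.2725] body [0.3571 0.2725] 0.0322
b knob [0.4574 0.0809 0.1247] 49 lid [0.4572 0.0809]
c knob [ 0.3745 -0.2973  0.1018] 52 lid [ 0.374 -0.298] body [ 0.3737 -0.2989] 0.0254
d knob [ 0.4601 -0.119   0.079 ] 45 lid [ 0.4602 -0.1196]
side
a knob [0.3583 0.2668 0.1459] 23 lid [0.3589 0.269 ] body [0.36   0.2709] 0.0305
b knob [0.4599 0.0773 0.123 ] 29 lid [0.4586 0.08  ] body [0.4596 0.0795] 0.0271
c knob [ 0.3748 -0.3012  0.1002] 68 lid [ 0.3755 -0.3001] body [ 0.3765 -0.2986] 0.0248
d knob [ 0.4614 -0.1215  0.0771] 37 lid [ 0.4618 -0.1179] body [ 0.4619 -0.1208] 0.0207
```

Request:
{"api": "play_rows", "payload": {"offset": [[0, 0, 20], [0, 0, 20], [14, -28, 0], [14, -29, 0], [14, -29, 0], [14, -29, 0], [14, -29, 0], [14, -29, 0], [14, -29, 0], [14, -28, 0], [14, -28, 0], [13, -28, 0]], "rot": [[0, 0, 0], [0, 0, 0], [0, 0, -0.12], [0, 0, -0.12], [0, 0, -0.12], [0, 0, -0.12], [0, 0, -0.12], [0, 0, -0.12], [0, 0, -0.12], [0, 0, -0.12], [0, 0, -0.12], [0, 0, -0.117]], "grip": 85}}

```text
clock: 1.1
tool_pos: [0.3583, 0.271, 0.2447]
tcp_rot: [-3.141, 0.0, 1.565]
force: [-0.1, -0.5, 0.4]
grip_width: 0.0851
grip_force: 0.0
```

Request:
{"api": "play_rows", "payload": {"offset": [[0, 1, -25], [0, 0, -30], [0, 0, -30], [0, 0, -20], [0, 0, -9], [0, 0, -3]], "rot": [[0, 0, 0], [0, 0, 0], [0, 0, 0], [0, 0, 0], [0, 0, 0], [0, 0, 0]]}}

```text
clock: 1.6
tool_pos: [0.3567, 0.2727, 0.1259]
tcp_rot: [-3.138, 0.002, 1.571]
force: [0.3, 0.0, 0.3]
grip_width: 0.0846
grip_force: 0.0
```

Request:
{"api": "play_rows", "payload": {"offset": [[0, 0, 0], [0, 0, 0], [0, 0, 0], [0, 0, 0], [0, 0, 0], [0, 0, 0], [0, 0, 0], [0, 0, 0]], "rot": [[0, 0, 0], [0, 0, 0], [0, 0, 0], [0, 0, 0], [0, 0, 0], [0, 0, 0], [0, 0, 0], [0, 0, 0]], "grip": 10}}

```text
clock: 2.27
tool_pos: [0.3581, 0.2736, 0.1282]
tcp_rot: [3.141, -0.0, 1.571]
force: [0.4, 1.3, -0.2]
grip_width: 0.0102
grip_force: 0.0
```

Run:
```python
from h import *
s=snapshot("side"); np.savez("side1.npz",**s)
f=200/np.tan(np.radians(s["fov_y"])/2)
R=Ro.from_euler("xyz",s["rotation"]).as_matrix(); q=R.T@(np.array([.358,.273,.14])-s["xyz"]); u,v=int(q[0]/q[2]*f+s["cx"]),int(q[1]/q[2]*f+s["cy"]); print(u,v)
t=snapshot("top"); np.savez("top1.npz",**t)
a=cv2.resize(s["image"][v-60:v+60,u-60:u+60],(400,400),interpolation=2); b=cv2.resize(t["image"][200:320,168:288],(400,400),interpolation=2)
cv2.imwrite("pics/g1.png",np.hstack([a,b]))
```

```text
242 158
```

View pics/g1.png

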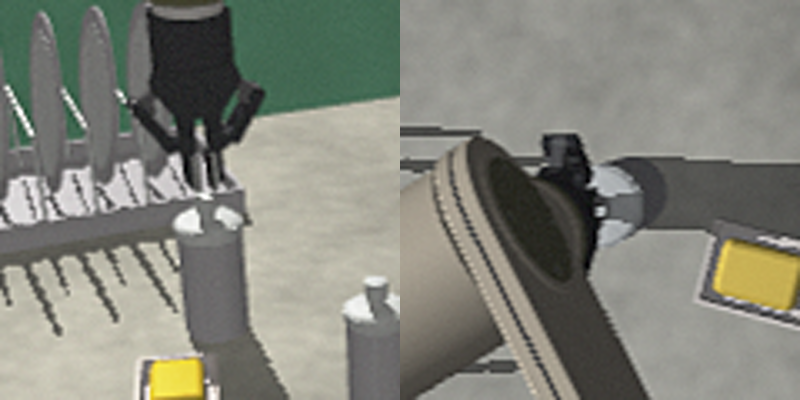

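The fingers in the side crop (205,185) end just above or behind the knob (205,200), and they closed on nothing. I'll measure the offset.

Run:
```python
from h import *
print(sensors.observe()["tool_pos"])
for n in("top","side"):
    s=dict(np.load(n+"1.npz"));P=cloud(s);hsv=cv2.cvtColor(s["image"],cv2.COLOR_BGR2HSV)
    m=(np.hypot(P[...,0]-.358,P[...,1]-.275)<.06)&(P[...,2]>.03)
    dark=m&(hsv[...,2]<70)&(P[...,2]<.2)&(P[...,2]>.1); q=P[dark]
    if n=="side":
        v,u=np.where(dark); o=np.argsort(-v)[:40]; print("lowest finger px",np.c_[u,v][o[::6]],P[v[o],u[o]][::6].round(3))
        for vv in range(128,185,3): print(vv,[tuple((P[vv,uu]*1000).round().astype(int))+(int(hsv[vv,uu,2]),) for uu in(236,239,242,245)])
    else:
        l=P[m&(abs(P[...,2]-.124)<.006)&(hsv[...,2]>120)]; print("lid",cv2.minEnclosingCircle(l[:,:2].astype(np.float32)),len(l))
    b=P[m&(P[...,2]<.115)&(hsv[...,1]<60)]; print(n,"body",circ(b[:,:2]) if len(b)>30 else 0)
```

```text
[0.35806544 0.27356186 0.12811332]
lid ((0.3589667081832886, 0.26692306995391846), 0.03257393091917038) 153
top body (array([0.35720948, 0.27238079]), np.float64(0.03210353918575242))
lowest finger px [[245 153]
 [239 151]
 [248 150]
 [239 149]
 [244 148]
 [237 147]
 [244 146]] [[0.365 0.269 0.159]
 [0.346 0.268 0.17 ]
 [0.375 0.267 0.169]
 [0.348 0.271 0.175]
 [0.366 0.28  0.172]
 [0.343 0.278 0.18 ]
 [0.365 0.275 0.181]]
128 [(np.int64(341), np.int64(256), np.int64(250), 38), (np.int64(350), np.int64(254), np.int64(250), 44), (np.int64(362), np.int64(266), np.int64(244), 43), (np.int64(369), np.int64(257), np.int64(246), 38)]
131 [(np.int64(342), np.int64(262), np.int64(239), 39), (np.int64(350), np.int64(259), np.int64(239), 41), (np.int64(360), np.int64(261), np.int64(236), 42), (np.int64(368), np.int64(256), np.int64(237), 36)]
134 [(np.int64(344), np.int64(278), np.int64(223), 38), (np.int64(348), np.int64(252), np.int64(232), 38), (np.int64(840), np.int64(2251), np.int64(-526), 100), (np.int64(367), np.int64(255), np.int64(228), 39)]
137 [(np.int64(341), np.int64(268), np.int6
[... 2686 characters left out ...]
6 [(np.int64(330), np.int64(275), np.int64(82), 82), (np.int64(336), np.int64(255), np.int64(89), 104), (np.int64(344), np.int64(249), np.int64(91), 107), (np.int64(352), np.int64(243), np.int64(92), 110)]
179 [(np.int64(329), np.int64(273), np.int64(72), 110), (np.int64(335), np.int64(256), np.int64(79), 103), (np.int64(342), np.int64(244), np.int64(82), 106), (np.int64(352), np.int64(245), np.int64(80), 110)]
182 [(np.int64(352), np.int64(390), np.int64(0), 132), (np.int64(334), np.int64(258), np.int64(67), 106), (np.int64(341), np.int64(244), np.int64(72), 110), (np.int64(350), np.int64(243), np.int64(70), 105)]
side body (array([0.36002965, 0.27129988]), np.float64(0.030727965085571456))
```

Request:
{"api": "play_rows", "payload": {"offset": [[0, 0, 10], [0, 0, 10], [0, 0, 10], [0, 0, 0], [0, 0, 0], [0, 0, 0]], "rot": [[0, 0, 0], [0, 0, 0], [0, 0, 0], [0, 0, 0], [0, 0, 0], [0, 0, 0]], "grip": 10}}

```text
clock: 2.87
tool_pos: [0.3582, 0.2737, 0.1583]
tcp_rot: [3.141, -0.0, 1.571]
force: [-0.2, -0.1, -0.1]
grip_width: 0.0103
grip_force: 0.0
```

Run:
```python
from h import *
print(sensors.observe()["tool_pos"])
s=snapshot("side"); np.savez("side2.npz",**s); P=cloud(s)
m=(abs(P[...,0]-.358)<.06)&(abs(P[...,1]-.272)<.03)&(P[...,2]>.1)
v,u=np.where(m)
for vv in range(v.min(),v.max()):
    k=u[v==vv]; 
    if vv>118 and len(k): print(vv,k.min(),k.max(),len(k),np.median(P[vv,k],0).round(3))
c=s["image"][90:190,190:290]; cv2.imwrite("pics/g2.png",cv2.resize(c,(600,600),interpolation=2))
```

```text
[0.35820896 0.27366478 0.15829265]
119 220 259 35 [0.352 0.263 0.276]
120 220 259 36 [0.356 0.263 0.273]
121 221 258 32 [0.355 0.262 0.269]
122 221 258 31 [0.356 0.261 0.266]
123 221 257 29 [0.357 0.262 0.263]
124 222 257 28 [0.367 0.262 0.258]
125 223 256 26 [0.367 0.262 0.255]
126 224 256 26 [0.368 0.261 0.251]
127 225 255 24 [0.369 0.261 0.249]
128 226 255 24 [0.368 0.262 0.244]
129 227 254 22 [0.368 0.262 0.241]
130 228 254 24 [0.359 0.263 0.238]
131 228 253 23 [0.35  0.262 0.236]
132 229 250 19 [0.348 0.263 0.234]
133 230 248 17 [0.347 0.262 0.232]
134 231 248 16 [0.348 0.264 0.228]
135 236 247 10 [0.36  0.265 0.222]
136 236 248 11 [0.365 0.264 0.218]
137 236 248 11 [0.365 0.266 0.215]
138 236 248 12 [0.36  0.265 0.212]
139 236 248 12 [0.36  0.266 0.209]
140 236 248 12 [0.36  0.267 0.206]
141 236 248 12 [0.359 0.265 0.202]
142 236 248 12 [0.36  0.267 0.198]
143 237 248 10 [0.359 0.264 0.196]
144 237 246 8 [0.352 0.265 0.193]
145 238 246 7 [0.354 0.267 0.19 ]
146 239 245 4 [0.351 0.265 0.186]
156 241 246 6 [0.36  0.272 0.149]
157 241 246 6 [0.359 0.269 0.147]
158 241 247 7 [0.359 0.264 0.144]
159 241 247 7 [0.358 0.265 0.141]
160 241 249 9 [0.362 0.267 0.136]
161 238 251 13 [0.357 0.277 0.126]
162 237 253 17 [0.362 0.275 0.124]
163 235 254 20 [0.36  0.27  0.124]
164 235 254 20 [0.359 0.264 0.123]
165 234 254 21 [0.355 0.259 0.123]
166 234 254 21 [0.354 0.251 0.123]
167 235 254 18 [0.351 0.25  0.121]
168 235 254 13 [0.343 0.252 0.119]
169 235 254 15 [0.345 0.246 0.115]
170 235 254 14 [0.343 0.248 0.11 ]
171 235 253 13 [0.343 0.25  0.107]
172 237 251 13 [0.347 0.245 0.105]
```

View pics/g2.png

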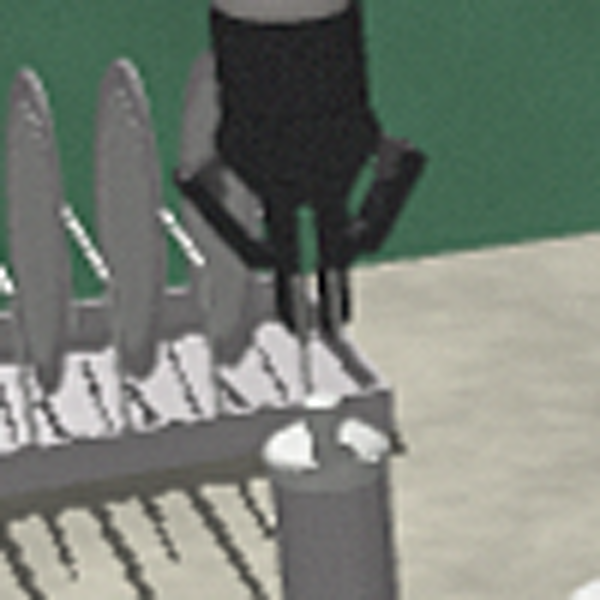

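The tips sit about 27 mm above the reported TCP: tip pixel row 146 gives z≈0.186 while the TCP reads 0.158. I'll work from that measured offset, with care.

Request:
{"api": "play_rows", "payload": {"offset": [[0, -1, 0], [0, 0, 0], [0, 0, 0], [0, 0, 0], [0, 0, 0], [0, 0, -20], [0, 0, -15], [0, 0, -8], [0, 0, -5], [0, 0, -3], [0, 0, -3], [0, 0, 0]], "rot": [[0, 0, 0], [0, 0, 0], [0, 0, 0], [0, 0, 0], [0, 0, 0], [0, 0, 0], [0, 0, 0], [0, 0, 0], [0, 0, 0], [0, 0, 0], [0, 0, 0], [0, 0, 0]], "grip": 60}}

```text
clock: 3.92
tool_pos: [0.3582, 0.2726, 0.1041]
tcp_rot: [3.141, -0.0, 1.571]
force: [0.1, 0.7, -1.0]
grip_width: 0.0598
grip_force: 0.0
```

Request:
{"api": "play_rows", "payload": {"offset": [[0, 0, 0], [0, 0, 0], [0, 0, 0], [0, 0, 0], [0, 0, 0], [0, 0, 0]], "rot": [[0, 0, 0], [0, 0, 0], [0, 0, 0], [0, 0, 0], [0, 0, 0], [0, 0, 0]], "grip": 5}}

```text
clock: 4.42
tool_pos: [0.3584, 0.2729, 0.1049]
tcp_rot: [3.141, -0.001, 1.571]
force: [-1.7, 0.0, 5.8]
grip_width: 0.0197
grip_force: 58.8
```

Request:
{"api": "play_rows", "payload": {"offset": [[0, 0, 3], [0, 0, 6], [0, 0, 10], [0, 0, 11], [0, 0, 0], [0, 0, 0]], "rot": [[0, 0, 0], [0, 0, 0], [0, 0, 0], [0, 0, 0], [0, 0, 0], [0, 0, 0]]}}

```text
clock: 4.92
tool_pos: [0.3589, 0.2731, 0.1354]
tcp_rot: [3.139, -0.001, 1.571]
force: [-0.2, -0.1, -5.6]
grip_width: 0.0195
grip_force: 59.0
```

Run:
```python
from h import *
s=snapshot("side"); P=cloud(s)
print(sensors.observe()["force"],sensors.observe()["grip_width"])
cv2.imwrite("pics/g3.png",cv2.resize(s["image"][90:220,190:320],(600,600),interpolation=2))
```

```text
[ 0.45877803  0.51598846 -4.81714017] 0.0196528097341878
```

View pics/g3.png

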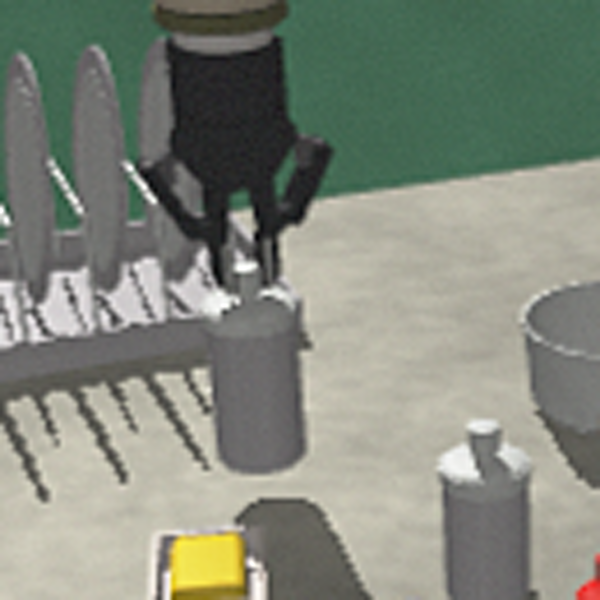

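Canister a hangs upright from the knob at (245,285). I'll carry it high to mat_4.

Request:
{"api": "play_rows", "payload": {"offset": [[0, 0, 20], [0, 0, 30], [5, -5, 30], [10, -15, 25], [17, -25, 10], [20, -32, 0], [20, -32, 0], [20, -32, 0], [20, -32, 0], [20, -32, 0], [20, -32, 0], [20, -32, 0]], "rot": [[0, 0, 0], [0, 0, 0], [0, 0, 0], [0, 0, 0], [0, 0, 0], [0, 0, 0], [0, 0, 0], [0, 0, 0], [0, 0, 0], [0, 0, 0], [0, 0, 0], [0, 0, 0]]}}

```text
clock: 5.97
tool_pos: [0.5304, 0.0017, 0.2483]
tcp_rot: [-3.141, -0.0, 1.571]
force: [0.4, -0.0, -5.4]
grip_width: 0.0195
grip_force: 59.6
```

Request:
{"api": "play_rows", "payload": {"offset": [[20, -32, 0], [20, -32, 0], [17, -32, 0], [14, -28, 0], [9, -21, 0], [5, -15, 0], [2, -12, 0], [0, -8, 0], [0, 0, 0], [0, 0, 0], [0, 0, 0]], "rot": [[0, 0, 0], [0, 0, 0], [0, 0, 0], [0, 0, 0], [0, 0, 0], [0, 0, 0], [0, 0, 0], [0, 0, 0], [0, 0, 0], [0, 0, 0], [0, 0, 0]]}}

```text
clock: 6.88
tool_pos: [0.6169, -0.1753, 0.2492]
tcp_rot: [-3.142, -0.0, 1.572]
force: [-0.4, 0.7, -5.1]
grip_width: 0.0195
grip_force: 59.6
```

Request:
{"api": "play_rows", "payload": {"offset": [[1, -1, -15], [0, 0, -25], [0, 0, -25], [0, 0, -15], [0, 0, -8], [0, 0, -4], [0, 0, -2], [0, 0, -1], [0, 0, -1], [0, 0, -1], [0, 0, 0]], "rot": [[0, 0, 0], [0, 0, 0], [0, 0, 0], [0, 0, 0], [0, 0, 0], [0, 0, 0], [0, 0, 0], [0, 0, 0], [0, 0, 0], [0, 0, 0], [0, 0, 0]]}}

```text
clock: 7.8
tool_pos: [0.6185, -0.1776, 0.1529]
tcp_rot: [3.14, 0.0, 1.571]
force: [-0.4, -0.2, -4.6]
grip_width: 0.0193
grip_force: 59.5
```

Request:
{"api": "play_rows", "payload": {"offset": [[0, 0, -1], [0, 0, -0.7], [0, 0, -0.7], [0, 0, 0], [0, 0, 0]], "rot": [[0, 0, 0], [0, 0, 0], [0, 0, 0], [0, 0, 0], [0, 0, 0]]}}

```text
clock: 8.22
tool_pos: [0.6182, -0.1775, 0.15]
tcp_rot: [3.141, 0.0, 1.571]
force: [-1.5, 0.1, -2.6]
grip_width: 0.0195
grip_force: 59.8
```

Contact is starting. A little further, then release.

Request:
{"api": "play_rows", "payload": {"offset": [[0, 0, -0.7], [0, 0, 0]], "rot": [[0, 0, 0], [0, 0, 0]]}}

```text
clock: 8.38
tool_pos: [0.6185, -0.1777, 0.15]
tcp_rot: [3.14, 0.001, 1.571]
force: [-1.9, 0.1, 3.5]
grip_width: 0.0198
grip_force: 60.4
```

Request:
{"api": "play_rows", "payload": {"offset": [[0, 0, 0], [0, 0, 0], [0, 0, 0], [0, 0, 0], [0, 0, 0], [0, 0, 10], [0, 0, 20], [0, 0, 30], [0, 0, 30], [-5, 5, 20]], "rot": [[0, 0, 0], [0, 0, 0], [0, 0, 0], [0, 0, 0], [0, 0, 0], [0, 0, 0], [0, 0, 0], [0, 0, 0], [0, 0, 0], [0, 0, 0]], "grip": 60}}

```text
clock: 9.22
tool_pos: [0.6141, -0.1733, 0.2631]
tcp_rot: [3.138, 0.002, 1.57]
force: [1.3, -0.8, 0.0]
grip_width: 0.0597
grip_force: 0.0
```

Request:
{"api": "play_rows", "payload": {"offset": [[-10, 15, 0], [-20, 32, 0], [-20, 32, 0], [-20, 32, 0], [-20, 32, 0], [-20, 32, 0], [-18, 30, -10], [-14, 24, -15], [-9, 14, -20], [-4, 8, -10], [-1, 2, -5], [0, 0, 0]], "rot": [[0, 0, 0], [0, 0, 0], [0, 0, 0], [0, 0, 0], [0, 0, 0], [0, 0, 0], [0, 0, 0], [0, 0, 0], [0, 0, 0], [0, 0, 0], [0, 0, 0], [0, 0, 0]]}}

```text
clock: 10.22
tool_pos: [0.4566, 0.0806, 0.1984]
tcp_rot: [-3.14, 0.0, 1.572]
force: [-0.8, -0.4, 0.2]
grip_width: 0.0601
grip_force: 0.0
```

Run:
```python
from h import *
print(sensors.observe()["tool_pos"])
s=snapshot("top"); P=cloud(s);hsv=cv2.cvtColor(s["image"],cv2.COLOR_BGR2HSV)
ld=near(P,hsv,.618,-.177,.045,.163,.176);kn=near(P,hsv,.618,-.177,.03,.184,.21)
print("a lid",cv2.minEnclosingCircle(ld[:,:2].astype(np.float32)),ld[:,2].mean(),"knob",kn.mean(0))
```

```text
[0.45663725 0.08057529 0.19835917]
a lid ((0.6176180243492126, -0.1769590526819229), 0.0333639532327652) 0.16839247249040049 knob [ 0.61681896 -0.17604341  0.19203825]
```

Canister a is well centred on mat_4. Now b.

Request:
{"api": "play_rows", "payload": {"offset": [[1, 0, -20], [0, 0, -30], [0, 0, -30], [0, 0, -20], [0, 0, -8], [0, 0, -5], [0, 0, -3], [0, 0, -1], [0, 0, 0]], "rot": [[0, 0, 0], [0, 0, 0], [0, 0, 0], [0, 0, 0], [0, 0, 0], [0, 0, 0], [0, 0, 0], [0, 0, 0], [0, 0, 0]]}}

```text
clock: 11.02
tool_pos: [0.4593, 0.0805, 0.0834]
tcp_rot: [3.139, -0.0, 1.571]
force: [-0.1, -0.0, 0.9]
grip_width: 0.0598
grip_force: 0.0
```

Request:
{"api": "play_rows", "payload": {"offset": [[0, 0, 0], [0, 0, 0], [0, 0, 0], [0, 0, 0], [0, 0, 0], [0, 0, 0]], "rot": [[0, 0, 0], [0, 0, 0], [0, 0, 0], [0, 0, 0], [0, 0, 0], [0, 0, 0]], "grip": 5}}

```text
clock: 11.52
tool_pos: [0.4586, 0.0807, 0.0829]
tcp_rot: [3.14, -0.0, 1.571]
force: [-1.9, -0.3, 6.0]
grip_width: 0.0195
grip_force: 58.5
```

Request:
{"api": "play_rows", "payload": {"offset": [[0, 0, 5], [0, 0, 15], [0, 0, 30], [0, 0, 30], [8, -8, 20], [15, -14, 10], [22, -20, 0], [26, -24, 0], [26, -24, 0], [26, -24, 0], [20, -17, 0], [13, -10, 0]], "rot": [[0, 0, 0], [0, 0, 0], [0, 0, 0], [0, 0, 0], [0, 0, 0], [0, 0, 0], [0, 0, 0], [0, 0, 0], [0, 0, 0], [0, 0, 0], [0, 0, 0], [0, 0, 0]]}}

```text
clock: 12.52
tool_pos: [0.615, -0.0628, 0.1909]
tcp_rot: [-3.14, 0.0, 1.569]
force: [1.1, 0.1, -3.9]
grip_width: 0.0192
grip_force: 59.3
```

Request:
{"api": "play_rows", "payload": {"offset": [[7, -6, 0], [3, -4, 0], [0, 0, -12], [0, 0, -20], [0, 0, -14], [0, 0, -6], [0, 0, -3], [0, 0, -2], [0, 0, -1], [0, 0, 0]], "rot": [[0, 0, 0], [0, 0, 0], [0, 0, 0], [0, 0, 0], [0, 0, 0], [0, 0, 0], [0, 0, 0], [0, 0, 0], [0, 0, 0], [0, 0, 0]]}}

```text
clock: 13.35
tool_pos: [0.6245, -0.0704, 0.1348]
tcp_rot: [3.14, 0.0, 1.571]
force: [-0.4, -0.3, -4.0]
grip_width: 0.0194
grip_force: 59.3
```

Request:
{"api": "play_rows", "payload": {"offset": [[0, 0, -2], [0, 0, -1.5], [0, 0, -1], [0, 0, -1], [0, 0, -0.7], [0, 0, 0]], "rot": [[0, 0, 0], [0, 0, 0], [0, 0, 0], [0, 0, 0], [0, 0, 0], [0, 0, 0]]}}

```text
clock: 13.85
tool_pos: [0.6242, -0.0705, 0.1281]
tcp_rot: [3.141, 0.0, 1.571]
force: [-1.6, 0.4, -1.2]
grip_width: 0.0194
grip_force: 59.5
```

Request:
{"api": "play_rows", "payload": {"offset": [[0, 0, -0.7], [0, 0, 0]], "rot": [[0, 0, 0], [0, 0, 0]]}}

```text
clock: 14.02
tool_pos: [0.6245, -0.0705, 0.1281]
tcp_rot: [3.14, 0.0, 1.571]
force: [-2.2, 0.6, 4.0]
grip_width: 0.0197
grip_force: 60.0
```

Request:
{"api": "play_rows", "payload": {"offset": [[0, 0, 0], [0, 0, 0], [0, 0, 0], [0, 0, 0], [0, 0, 0], [0, 0, 10], [0, 0, 20], [0, 0, 30], [-10, -5, 30], [-20, -15, 10], [-25, -22, 0], [-27, -24, 0]], "rot": [[0, 0, 0], [0, 0, 0], [0, 0, 0], [0, 0, 0], [0, 0, 0], [0, 0, 0], [0, 0, 0], [0, 0, 0], [0, 0, 0], [0, 0, 0], [0, 0, 0], [0, 0, 0]], "grip": 60}}

```text
clock: 15.02
tool_pos: [0.5425, -0.1366, 0.2297]
tcp_rot: [3.138, 0.001, 1.573]
force: [0.8, -1.1, 0.7]
grip_width: 0.0599
grip_force: 0.0
```

Request:
{"api": "play_rows", "payload": {"offset": [[-27, -26, 0], [-27, -26, 0], [-27, -26, 0], [-27, -26, -10], [-25, -24, -20], [-18, -17, -20], [-12, -11, -20], [-5, -6, -20], [0, 0, -20], [0, 0, -10], [0, 0, 0]], "rot": [[0, 0, 0], [0, 0, 0], [0, 0, 0], [0, 0, 0], [0, 0, 0], [0, 0, 0], [0, 0, 0], [0, 0, 0], [0, 0, 0], [0, 0, 0], [0, 0, 0]]}}

```text
clock: 15.93
tool_pos: [0.3728, -0.2973, 0.1051]
tcp_rot: [-3.139, -0.003, 1.57]
force: [0.8, -0.4, -0.2]
grip_width: 0.0601
grip_force: 0.0
```

Run:
```python
from h import *
print(sensors.observe()["tool_pos"])
s=snapshot("top"); P=cloud(s);hsv=cv2.cvtColor(s["image"],cv2.COLOR_BGR2HSV)
for x,y,z in((.618,-.177,.169),(.625,-.0707,.146)):
    ld=near(P,hsv,x,y,.045,z-.006,z+.006)
    print(cv2.minEnclosingCircle(ld[:,:2].astype(np.float32)),ld[:,2].mean())
```

```text
[ 0.37282553 -0.29728049  0.10509932]
((0.6176442503929138, -0.17647606134414673), 0.03304244205355644) 0.16848877290567307
((0.6233348846435547, -0.06956426054239273), 0.029925137758255005) 0.14536181021346273
```

Request:
{"api": "play_rows", "payload": {"offset": [[1, -1, -15], [0, 0, -15], [0, 0, -8], [0, 0, -5], [0, 0, -3], [0, 0, 0]], "rot": [[0, 0, 0], [0, 0, 0], [0, 0, 0], [0, 0, 0], [0, 0, 0], [0, 0, 0]]}}

```text
clock: 16.48
tool_pos: [0.3753, -0.2994, 0.0614]
tcp_rot: [3.141, 0.0, 1.571]
force: [-0.5, 0.2, -0.2]
grip_width: 0.06
grip_force: 0.0
```

Request:
{"api": "play_rows", "payload": {"offset": [[0, 0, 0], [0, 0, 0], [0, 0, 0], [0, 0, 0], [0, 0, 0], [0, 0, 0]], "rot": [[0, 0, 0], [0, 0, 0], [0, 0, 0], [0, 0, 0], [0, 0, 0], [0, 0, 0]], "grip": 5}}

```text
clock: 16.98
tool_pos: [0.3754, -0.3, 0.062]
tcp_rot: [3.141, 0.001, 1.571]
force: [-2.4, 1.0, 5.7]
grip_width: 0.0193
grip_force: 58.5
```

Request:
{"api": "play_rows", "payload": {"offset": [[0, 0, 5], [0, 0, 15], [0, 0, 30], [0, 0, 30], [4, 8, 25], [8, 18, 15], [10, 28, 0], [12, 34, 0], [12, 34, 0], [12, 34, 0], [12, 34, 0], [12, 34, 0]], "rot": [[0, 0, 0], [0, 0, 0], [0, 0, 0], [0, 0, 0], [0, 0, 0], [0, 0, 0], [0, 0, 0], [0, 0, 0], [0, 0, 0], [0, 0, 0], [0, 0, 0], [0, 0, 0]]}}

```text
clock: 17.98
tool_pos: [0.4569, -0.0736, 0.181]
tcp_rot: [-3.141, -0.0, 1.571]
force: [0.6, -0.3, -2.8]
grip_width: 0.019
grip_force: 59.1
```

Request:
{"api": "play_rows", "payload": {"offset": [[14, 34, 0], [16, 30, 0], [20, 23, 0], [24, 15, 0], [28, 7, 0], [28, 0, 0], [26, 0, 0], [16, 0, 0], [9, 0, 0], [5, 0, 0], [0, 0, 0]], "rot": [[0, 0, 0], [0, 0, 0], [0, 0, 0], [0, 0, 0], [0, 0, 0], [0, 0, 0], [0, 0, 0], [0, 0, 0], [0, 0, 0], [0, 0, 0], [0, 0, 0]]}}

```text
clock: 18.9
tool_pos: [0.6432, 0.0336, 0.1803]
tcp_rot: [-3.14, -0.0, 1.571]
force: [0.1, -0.4, -3.0]
grip_width: 0.0191
grip_force: 59.3
```

Down from 0.181 to about 0.107.

Request:
{"api": "play_rows", "payload": {"offset": [[0, 0, -12], [0, 0, -20], [0, 0, -20], [0, 0, -9], [0, 0, -4], [0, 0, -2], [0, 0, -1.5], [0, 0, -1], [0, 0, -1], [0, 0, 0]], "rot": [[0, 0, 0], [0, 0, 0], [0, 0, 0], [0, 0, 0], [0, 0, 0], [0, 0, 0], [0, 0, 0], [0, 0, 0], [0, 0, 0], [0, 0, 0]]}}

```text
clock: 19.73
tool_pos: [0.6436, 0.0336, 0.1114]
tcp_rot: [3.14, 0.0, 1.571]
force: [0.2, -0.5, -2.8]
grip_width: 0.0193
grip_force: 59.3
```

Request:
{"api": "play_rows", "payload": {"offset": [[0, 0, -1], [0, 0, -0.7], [0, 0, -0.7], [0, 0, 0]], "rot": [[0, 0, 0], [0, 0, 0], [0, 0, 0], [0, 0, 0]]}}

```text
clock: 20.07
tool_pos: [0.643, 0.0336, 0.108]
tcp_rot: [-3.141, 0.0, 1.571]
force: [-1.4, -0.5, -2.7]
grip_width: 0.0192
grip_force: 59.3
```

Request:
{"api": "play_rows", "payload": {"offset": [[0, 0, -0.7], [0, 0, -0.7], [0, 0, 0]], "rot": [[0, 0, 0], [0, 0, 0], [0, 0, 0]]}}

```text
clock: 20.32
tool_pos: [0.6432, 0.0336, 0.1071]
tcp_rot: [3.141, 0.0, 1.571]
force: [-0.5, -0.3, -0.7]
grip_width: 0.0194
grip_force: 59.5
```

Request:
{"api": "play_rows", "payload": {"offset": [[0, 0, -0.6], [0, 0, 0]], "rot": [[0, 0, 0], [0, 0, 0]]}}

```text
clock: 20.48
tool_pos: [0.6434, 0.0336, 0.1072]
tcp_rot: [3.141, 0.0, 1.571]
force: [-1.0, -0.7, 4.5]
grip_width: 0.0191
grip_force: 59.9
```

Request:
{"api": "play_rows", "payload": {"offset": [[0, 0, 0], [0, 0, 0], [0, 0, 0], [0, 0, 0], [0, 0, 0], [0, 0, 10], [0, 0, 20], [0, 0, 30], [-10, 0, 30], [-20, -12, 0], [-25, -22, 0], [-28, -26, 0]], "rot": [[0, 0, 0], [0, 0, 0], [0, 0, 0], [0, 0, 0], [0, 0, 0], [0, 0, 0], [0, 0, 0], [0, 0, 0], [0, 0, 0], [0, 0, 0], [0, 0, 0], [0, 0, 0]], "grip": 60}}

```text
clock: 21.48
tool_pos: [0.5602, -0.026, 0.1979]
tcp_rot: [3.139, 0.0, 1.573]
force: [-0.4, -1.0, 0.0]
grip_width: 0.0597
grip_force: 0.0
```

Request:
{"api": "play_rows", "payload": {"offset": [[-28, -27, 0], [-28, -27, 0], [-21, -20, -20], [-14, -12, -25], [-6, -6, -25], [-2, -1, -20], [0, 0, -10], [0, 0, 0]], "rot": [[0, 0, 0], [0, 0, 0], [0, 0, 0], [0, 0, 0], [0, 0, 0], [0, 0, 0], [0, 0, 0], [0, 0, 0]]}}

```text
clock: 22.15
tool_pos: [0.4595, -0.1189, 0.0943]
tcp_rot: [-3.138, -0.001, 1.57]
force: [-0.4, 0.6, 0.2]
grip_width: 0.0599
grip_force: 0.0
```

Run:
```python
from h import *
print(sensors.observe()["tool_pos"])
s=snapshot("top"); P=cloud(s);hsv=cv2.cvtColor(s["image"],cv2.COLOR_BGR2HSV)
for x,y,z in((.618,-.177,.169),(.625,-.0707,.146),(.6435,.034,.123)):
    ld=near(P,hsv,x,y,.045,z-.006,z+.006)
    print(cv2.minEnclosingCircle(ld[:,:2].astype(np.float32)),ld[:,2].mean())
s=snapshot("side"); cv2.imwrite("pics/d1.png",cv2.resize(s["image"][180:310,260:400],(646,600),interpolation=2))
```

```text
[ 0.45950289 -0.11889636  0.09431472]
((0.6173791289329529, -0.1765657514333725), 0.033234383910894394) 0.16844656352584722
((0.6234189867973328, -0.06972292065620422), 0.029859235510230064) 0.1452695294965927
((0.6411750912666321, 0.035197991877794266), 0.026468956843018532) 0.12206351408233045
```

View pics/d1.png

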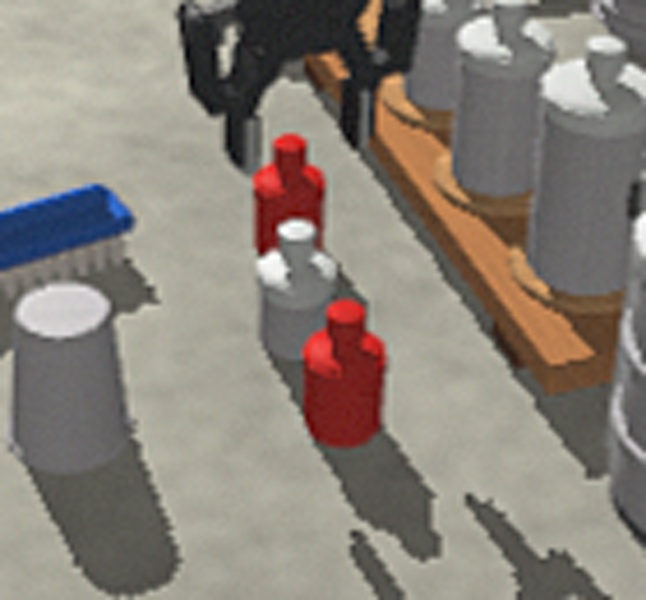

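The gripper is above the silver d (297,240), and the three placed canisters stand on their mats. I'll descend between the reds.

Request:
{"api": "play_rows", "payload": {"offset": [[1, 0, -15], [0, 0, -18], [0, 0, -12], [0, 0, -6], [0, 0, -4], [0, 0, -2], [0, 0, 0]], "rot": [[0, 0, 0], [0, 0, 0], [0, 0, 0], [0, 0, 0], [0, 0, 0], [0, 0, 0], [0, 0, 0]]}}

```text
clock: 22.83
tool_pos: [0.4624, -0.1194, 0.0395]
tcp_rot: [3.141, 0.0, 1.571]
force: [-0.1, -0.2, -0.2]
grip_width: 0.0601
grip_force: 0.0
```

Request:
{"api": "play_rows", "payload": {"offset": [[0, 0, 0], [0, 0, 0], [0, 0, 0], [0, 0, 0], [0, 0, 0], [0, 0, 0]], "rot": [[0, 0, 0], [0, 0, 0], [0, 0, 0], [0, 0, 0], [0, 0, 0], [0, 0, 0]], "grip": 5}}

```text
clock: 23.33
tool_pos: [0.4624, -0.1197, 0.04]
tcp_rot: [3.141, 0.0, 1.571]
force: [-2.2, -0.3, 6.1]
grip_width: 0.0193
grip_force: 58.5
```

Request:
{"api": "play_rows", "payload": {"offset": [[0, 0, 5], [0, 0, 15], [0, 0, 30], [0, 0, 30], [2, 8, 20], [4, 18, 10], [6, 28, 0], [8, 34, 0], [10, 36, 0], [10, 36, 0], [12, 34, 0], [16, 30, 0]], "rot": [[0, 0, 0], [0, 0, 0], [0, 0, 0], [0, 0, 0], [0, 0, 0], [0, 0, 0], [0, 0, 0], [0, 0, 0], [0, 0, 0], [0, 0, 0], [0, 0, 0], [0, 0, 0]]}}

```text
clock: 24.33
tool_pos: [0.5297, 0.107, 0.1493]
tcp_rot: [-3.141, -0.0, 1.571]
force: [0.9, -0.7, -2.3]
grip_width: 0.0195
grip_force: 58.9
```

Request:
{"api": "play_rows", "payload": {"offset": [[20, 20, 0], [24, 12, 0], [26, 5, 0], [22, 0, 0], [15, 0, 0], [8, 0, 0], [4, 0, -10], [0, 0, -20], [0, 0, -16], [0, 0, -8], [0, 0, -4], [0, 0, 0]], "rot": [[0, 0, 0], [0, 0, 0], [0, 0, 0], [0, 0, 0], [0, 0, 0], [0, 0, 0], [0, 0, 0], [0, 0, 0], [0, 0, 0], [0, 0, 0], [0, 0, 0], [0, 0, 0]]}}

```text
clock: 25.33
tool_pos: [0.6478, 0.1415, 0.0896]
tcp_rot: [-3.139, 0.0, 1.571]
force: [-0.2, 0.2, -1.3]
grip_width: 0.0194
grip_force: 59.0
```

Request:
{"api": "play_rows", "payload": {"offset": [[1, 0, -1.5], [0, 0, -1], [0, 0, -0.8], [0, 0, -0.7], [0, 0, 0], [0, 0, 0]], "rot": [[0, 0, 0], [0, 0, 0], [0, 0, 0], [0, 0, 0], [0, 0, 0], [0, 0, 0]]}}

```text
clock: 25.83
tool_pos: [0.6502, 0.1416, 0.0875]
tcp_rot: [3.141, -0.0, 1.571]
force: [-0.2, -0.0, -1.8]
grip_width: 0.0192
grip_force: 59.0
```

Request:
{"api": "play_rows", "payload": {"offset": [[0, 0, -0.6], [0, 0, 0]], "rot": [[0, 0, 0], [0, 0, 0]]}}

```text
clock: 26.0
tool_pos: [0.6501, 0.1416, 0.0866]
tcp_rot: [3.142, -0.0, 1.571]
force: [0.0, -1.2, -2.7]
grip_width: 0.0196
grip_force: 59.0
```

Request:
{"api": "play_rows", "payload": {"offset": [[0, 0, -0.7], [0, 0, -0.7], [0, 0, 0]], "rot": [[0, 0, 0], [0, 0, 0], [0, 0, 0]]}}

```text
clock: 26.25
tool_pos: [0.6501, 0.1416, 0.0852]
tcp_rot: [3.142, -0.0, 1.571]
force: [0.5, 0.6, -2.4]
grip_width: 0.0193
grip_force: 59.2
```

Request:
{"api": "play_rows", "payload": {"offset": [[0, 0, -0.6], [0, 0, 0]], "rot": [[0, 0, 0], [0, 0, 0]]}}

```text
clock: 26.42
tool_pos: [0.6502, 0.1417, 0.0851]
tcp_rot: [3.141, -0.0, 1.571]
force: [-2.2, 0.4, 1.8]
grip_width: 0.0193
grip_force: 59.4
```

Contact is made. I'll release, withdraw and check.

Request:
{"api": "play_rows", "payload": {"offset": [[0, 0, 0], [0, 0, 0], [0, 0, 0], [0, 0, 0], [0, 0, 0], [0, 0, 10], [0, 0, 20], [0, 0, 30], [-10, 0, 30], [-25, 10, 20], [-30, 15, 0], [-30, 15, 0]], "rot": [[0, 0, 0], [0, 0, 0], [0, 0, 0], [0, 0, 0], [0, 0, 0], [0, 0, 0], [0, 0, 0], [0, 0, 0], [0, 0, 0], [0, 0, 0], [0, 0, 0], [0, 0, 0]], "grip": 60}}

```text
clock: 27.42
tool_pos: [0.5559, 0.1819, 0.198]
tcp_rot: [3.136, -0.001, 1.569]
force: [0.1, 0.5, -0.0]
grip_width: 0.06
grip_force: 0.0
```

Request:
{"api": "play_rows", "payload": {"offset": [[-30, 15, 0], [-30, 15, 0], [-30, 15, 0], [-20, 15, 0], [0, 0, 0], [0, 0, 0], [0, 0, 0]], "rot": [[0, 0, 0], [0, 0, 0], [0, 0, 0], [0, 0, 0], [0, 0, 0], [0, 0, 0], [0, 0, 0]]}}

```text
clock: 28.0
tool_pos: [0.4456, 0.2416, 0.1955]
tcp_rot: [3.14, -0.0, 1.571]
force: [0.1, -0.3, -0.2]
grip_width: 0.0601
grip_force: 0.0
```

Run:
```python
from h import *
s=snapshot("top"); P=cloud(s);hsv=cv2.cvtColor(s["image"],cv2.COLOR_BGR2HSV)
for x,y,z in((.618,-.1765,.169),(.625,-.0707,.146),(.6435,.0342,.123),(.649,.1413,.1)):
    ld=near(P,hsv,x,y,.045,z-.006,z+.006)
    c=cv2.minEnclosingCircle(ld[:,:2].astype(np.float32)); print(c,"off mm",(np.array(c[0])-[x,y]).round(4)*1000,ld[:,2].mean())
t=P[130:210,410:500].reshape(-1,3); t=t[t[:,2]>.1]; t=t[t[:,1]<-.25]; print("tiffin",cv2.minEnclosingCircle(t[:,:2].astype(np.float32)))
cv2.imwrite("pics/end.png",cv2.resize(s["image"][110:300,190:500],None,fx=2.5,fy=2.5,interpolation=2))
```

```text
((0.6173078417778015, -0.1763887256383896), 0.033280111849308014) off mm [-0.7  0.1] 0.16853004846025033
((0.623069167137146, -0.06955588608980179), 0.029755989089608192) off mm [-1.9  1.1] 0.14547483605374453
((0.6409667730331421, 0.03540788218379021), 0.026534663513302803) off mm [-2.5  1.2] 0.12222627217027787
((0.64678955078125, 0.1413985788822174), 0.02288885973393917) off mm [-2.2  0.1] 0.09910631856122992
tiffin ((0.5982781648635864, -0.33380597829818726), 0.06677444279193878)
```

View pics/end.png

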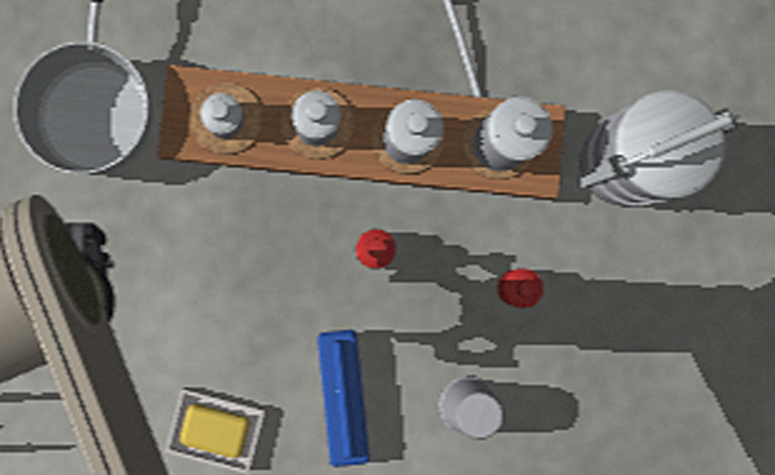

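The picture shows d, c, b, a on mats 1 to 4 at (222,115), (318,115), (413,127) and (516,127). Each is within about 3 mm of its mat's centre, and the tiffin (665,147) hasn't moved.

```bash
python3 -c "
from bench import arm
print(arm.hand_in())"
```

```text
the job is handed in; nothing more can be done
None
```

The job is handed in: canisters a, b, c and d stand on mats 4, 3, 2 and 1, tallest next to the tiffin carrier, each measured within about 3 mm of its mat's centre just before hand-in at about 28 s; the hand-in call returned no verdict.

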